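Close the screw canisters with their own lids

TASK

Pick out the four wooden lids among the things on the bench and close the four screw canisters with them, each lid on the canister of its own shape and size, plug down in the mouth and plate lying flat on the rim. Leave the canisters standing where they are, and leave the roll of tape and the sanding block in their places.

Things in the scene. Friction and masses are not known exactly. Their poses are not given: they have to be found in the camera images.
- can_large_round: Open bare-metal storage canister, round, outside diameter 92 mm, 70 mm high, wall 3 mm (mouth diameter 86 mm), part filled with screws well below the rim; loose, about 0.9 kg, stands upright on the bench. Origin: centre of its underside; z up, so the rim lies 70 mm above the origin.
- can_small_round: Open bare-metal storage canister, round, outside diameter 68 mm, 84 mm high, wall 3 mm (mouth diameter 62 mm), part filled with screws well below the rim; loose, about 0.9 kg, stands upright on the bench. Origin: centre of its underside; z up, so the rim lies 84 mm above the origin.
- can_square: Open bare-metal storage canister, square, 78 x 78 mm outside, sides along its x and y, 64 mm high, wall 3 mm (mouth 72 x 72 mm), part filled with screws well below the rim; loose, about 0.9 kg, stands upright on the bench. Origin: centre of its underside; z up, so the rim lies 64 mm above the origin.
- can_oblong: Open bare-metal storage canister, oblong, 104 mm (along its x) x 62 mm (along its y) outside, 56 mm high, wall 3 mm (mouth 98 x 56 mm), part filled with screws well below the rim; loose, about 0.9 kg, stands upright on the bench. Origin: centre of its underside; z up, so the rim lies 56 mm above the origin.
- lid_large_round: Pale wooden lid of the large round canister, 0.09 kg, right way up: round plate, diameter 99 mm; below, a plug (diameter 78 mm, foot bevelled, 4 mm play all round in the mouth); on top, a round dark knob, diameter 26 mm. Origin: centre of the plug foot; plug 0 to 12, plate 12 to 18, grip 18 to 48 mm above it. Seated, it is 12 mm below the rim.
- lid_small_round: Pale wooden lid of the small round canister, 0.09 kg, right way up: round plate, diameter 75 mm; below, a plug (diameter 54 mm, foot bevelled, 4 mm play all round in the mouth); on top, a round dark knob, diameter 26 mm. Origin: centre of the plug foot; plug 0 to 12, plate 12 to 18, grip 18 to 48 mm above it. Seated, it is 12 mm below the rim.
- lid_square: Pale wooden lid of the square canister, 0.09 kg, right way up: square plate, 85 x 85 mm; below, a plug (64 x 64 mm, foot bevelled, 4 mm play all round in the mouth); on top, a dark bar grip, 40 mm along x, 16 mm along y. Origin: centre of the plug foot; plug 0 to 12, plate 12 to 18, grip 18 to 48 mm above it. Seated, it is 12 mm below the rim.
- lid_oblong: Pale wooden lid of the oblong canister, 0.09 kg, right way up: oblong plate, 111 mm (along its x) x 69 mm (along its y); below, a plug (90 x 48 mm, foot bevelled, 4 mm play all round in the mouth); on top, a dark bar grip, 40 mm along x, 16 mm along y. Origin: centre of the plug foot; plug 0 to 12, plate 12 to 18, grip 18 to 48 mm above it. Seated, it is 12 mm below the rim.
- tape_roll: Bystander: roll of green tape lying flat, diameter 104 mm, 24 mm high; origin at the centre of its underside.
- sanding_block: Bystander: pale sanding block, 64 x 112 (along its y) x 28 mm; origin at the centre of its underside.

How it is judged:
By the outcome, as a careful person would: the job done as asked, in the order asked, and still so for the second after the job is handed in, with the robot touching nothing.
It also fails if it takes over 99 s, if anything falls off the work surface, if the arm or the gripper's body presses on something with over 40 N, if the wrist force passes 120 N, or if a joint passes its speed limit or range.

ROBOT

A 6-joint arm with a two-finger parallel gripper is mounted at the origin on a cart in front of the work surface, level with it; the furniture and walls round the work are solid. World frame = base frame: x ahead of the robot, y to its left, z up, the work surface at z = 0. Lengths are in mm, angles in rad, forces in N, time in s.
With the tool pointing down it reaches from about 275 to 850 mm from the base axis. Payload 5.2 kg.
Tool frame: the origin (TCP) lies at the centre of the arm's flange, where the gripper is bolted on; the fingertips stand 173 mm ahead of it and the grasp point (between the pads) lies 155 mm ahead of it (manip.pinch_z is the distance from the TCP to the grasp point, in mm); z points along the fingers, y is the line along which they close (so a half turn about z gives the same grasp; the last joint's range is limited). The gripper opens to 85 mm and grips with 20 to 120 N. Pads are 22 mm wide; open, the fingers measure 114 mm over their backs; the gripper's body (76 mm by 85 mm) begins 54 mm behind the grasp point. The pads swing forward as they close: fully open they stand 13 mm farther back than shut.
Start: joints at [1.044, 0.259, 1.535, -0, 1.348, -0.203], TCP at [174.973, 521.432, 404.71] pointing down, gripper open.
Joint ranges: [-3.14, 3.14], [-0.91, 2.08], [0.19, 2.58], [-1.22, 4.36], [0.22, 2.71], [-3.12, 3.12]. Speed limits (rad/s): [2.57, 2.57, 3.14, 3.14, 3.14, 3.14].

INTERFACE

Orientations are given as a unit quaternion [x, y, z, w].
In Python, from rig import manip gives the robot as it stands. Calls block until the motion is done:
- manip.reach(position, orientation): joint-space move of the TCP to a pose.
- manip.movel(position, frame=None, feed=150, stop_force=None): straight line of the TCP; frame=None keeps the orientation; feed is the mean speed in mm/s. With stop_force (N) it stops when the force on the tool has changed by that much, and returns True; else False.
- manip.move_joints(angles): joint-space move.
- manip.grip(opening, force=None): finger opening in mm; force is the grip in N (None keeps the last); returns when the fingers have stopped.
- manip.dwell(seconds).
- manip.ik(position, orientation): joint angles nearest the present ones, or None.
- manip.state(): the state.
- manip.read_camera(name): name is "side" or "top" or "wrist"; returns the picture (420x560x3 uint8, blue, green, red); there is no depth.
- manip.camera_info(name): a dict with "mtx" (3x3 intrinsics, pixels), "xyz" and "rotation" of the camera in the world; the wrist camera has in their place "mount" (4x4, takes a point from camera to tool coordinates, whose origin is the TCP and whose axes are the flange's). Camera axes: x right, y up, looking along -z (the intrinsics and any distortion apply to the point x, -y, -z); pixel columns grow to the right and rows downward; lengths in mm; the calibration is good to about 2 mm. A picture is of the moment at which its call begins: read the wrist's pose just before it. camera_info takes no time and is no camera call.
A pose or a line that the arm cannot do raises manip.Unreachable and nothing moves.
- manip.hand_in(): hands the job in; it is judged then, once.
The state is a dict: "time_s": time; "qpos": joint angles; "qvel": joint speeds; "joint_efforts": joint torques, N m; "eef_pos": TCP position; "eef_rot": TCP orientation; "contact_force": force on the tool from outside, world axes, zero at the start; "moment": the same for the moment, N m; "opening": finger opening in mm; "gripper_force": force on a finger pad.
Only numpy, scipy, OpenCV 4.12 (cv2) and the standard library are available. Lean on these libraries where they do the work, as an engineer would, in place of code of your own. Each camera call takes 0.05 s, during which the arm holds its last target. There are 200 camera calls.

## Working session

There is one attempt and no reset: what is moved stays moved. The work goes in short steps, each a Python script; the robot and the scene stay as the last script left them, time stands still between calls to the robot, and variables do not carry over. Pictures are saved under pics/ and viewed, at most 14 in all, crops included, and the job is handed in when it is done.

```bash
ls; mkdir -p pics; python3 - <<'E'
from rig import manip
import cv2,numpy as np
for n in ["top","side","wrist"]:
    i=manip.camera_info(n); print(n,{k:np.round(np.array(v),3).tolist() if not isinstance(v,str) else v for k,v in i.items()})
    cv2.imwrite(f"pics/{n}0.png",manip.read_camera(n))
print(manip.state())
E
```

```text
pics
rig.py
top {'mtx': [[530.842, 0.0, 283.609], [0.0, 530.842, 212.294], [0.0, 0.0, 1.0]], 'xyz': [141.651, -33.249, 1691.198], 'rotation': [0.086, -0.078, -0.648, 0.753]}
side {'mtx': [[383.689, 0.0, 282.84], [0.0, 383.689, 211.122], [0.0, 0.0, 1.0]], 'xyz': [568.461, -951.659, 802.281], 'rotation': [0.429, 0.004, 0.035, 0.902]}
wrist {'mtx': [[334.224, 0.0, 280.28], [0.0, 334.224, 206.712], [0.0, 0.0, 1.0]], 'mount': [[-0.001, 0.959, 0.283, 72.397], [1.0, 0.001, -0.0, 0.111], [-0.001, 0.283, -0.959, 31.284], [0.0, 0.0, 0.0, 1.0]]}
{'time_s': 0.15, 'qpos': array([ 1.04420295e+00,  2.59178911e-01,  1.53581118e+00,  2.04905383e-05,
        1.34798911e+00, -2.02769560e-01]), 'qvel': array([-7.93204104e-04, -1.89860637e-03, -3.84193497e-03,  1.27461349e-03,
        6.96768442e-05, -2.01856323e-04]), 'joint_efforts': array([ 3.50287723e-03, -4.46391141e+01, -2.90816367e+01,  1.10854339e-04,
        8.23252281e-03, -3.45997262e-05]), 'eef_pos': array([174.88643523, 521.29284778, 404.07194692]), 'eef_rot': array([ 1.61207603e-01,  9.86920274e-01, -6.44117578e-04, -2.56590120e-04]), 'contact_force': array([-0.16747668,  0.10738881, -0.33780668]), 'moment': array([-0.02239124, -0.04932962, -0.01235089]), 'gripper_force': 0.0, 'opening': 85.43083120558413}
```

View pics/top0.png

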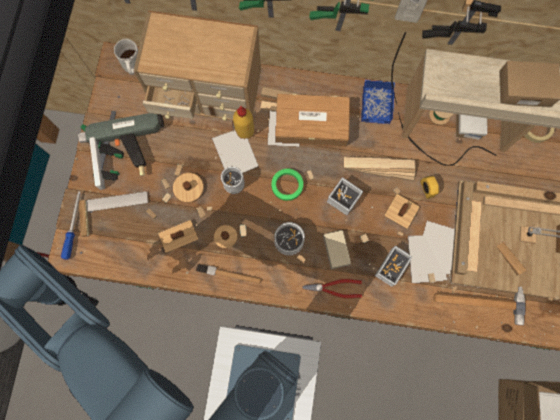

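View pics/side0.png

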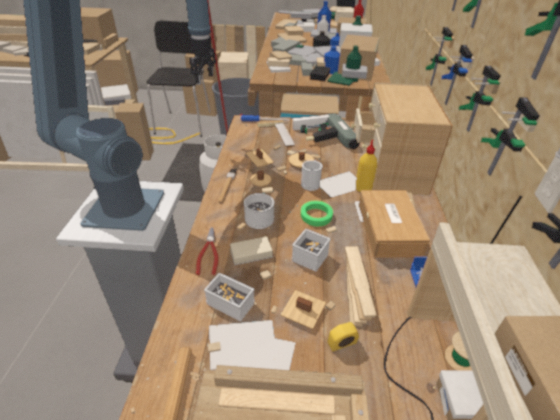

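The top view shows the large round lid at (188,187), the small round lid at (226,236), the oblong lid at (178,235) and the square lid at (402,210). The canisters are at (232,180) small round, (289,238) large round, (345,196) square and (395,266) oblong. The tape is at (288,184) and the sanding block at (338,250). The side view shows the same objects.

```bash
cat > h.py <<'E'
import numpy as np, cv2
from rig import manip
from scipy.spatial.transform import Rotation as R
def campose(n, st=None):
    i=manip.camera_info(n); K=np.array(i["mtx"])
    if n!="wrist": return K,R.from_quat(i["rotation"]).as_matrix() if np.size(i["rotation"])==4 else np.array(i["rotation"]),np.array(i["xyz"])
    T=np.array(i["mount"]); Rt=R.from_quat(st["eef_rot"]).as_matrix()
    return K,Rt@T[:3,:3],Rt@T[:3,3]+st["eef_pos"]
def ray(c,uv):
    K,Rc,p=c; uv=np.atleast_2d(uv).astype(float)
    d=np.c_[(uv[:,0]-K[0,2])/K[0,0],-(uv[:,1]-K[1,2])/K[1,1],-np.ones(len(uv))]@Rc.T
    return p,d/np.linalg.norm(d,axis=1,keepdims=True)
def plane(c,uv,z):
    p,d=ray(c,uv); return p+d*((z-p[2])/d[:,2])[:,None]
def proj(c,X):
    K,Rc,p=c; q=(np.atleast_2d(X)-p)@Rc
    return np.c_[K[0,2]+K[0,0]*q[:,0]/-q[:,2],K[1,2]-K[1,1]*q[:,1]/-q[:,2]]
def cross(c1,u1,c2,u2):
    p1,d1=ray(c1,u1);p2,d2=ray(c2,u2);d1,d2=d1[0],d2[0]
    s=np.linalg.lstsq(np.c_[d1,-d2],p2-p1,rcond=None)[0]
    a,b=p1+s[0]*d1,p2+s[1]*d2; return (a+b)/2,np.linalg.norm(a-b)
def quat(yaw): # tool down, tool y axis at yaw+90deg (fingers close across direction yaw)
    x=np.array([np.cos(yaw),np.sin(yaw),0]);z=np.array([0,0,-1.]);return R.from_matrix(np.c_[x,np.cross(z,x),z]).as_quat()
E
python3 - <<'E'
from h import *
t=campose("top"); s=campose("side")
for n,a,b in [("LR",(188,187),(302,158)),("SR",(226,236),(261,176)),("OB",(178,234),(260,155)),("SQ",(402,208),(305,304)),("cLR",(289,238),(260,200)),("cSR",(232,174),(312,165)),("cSQ",(346,192),(312,238)),("cOB",(396,262),(230,284)),("tape",(288,184),(317,213)),("sand",(338,248),(251,246))]:
    x,e=cross(t,a,s,b); print(n,x.round(),e.round(1))
E
```

```text
LR [573. 336.  23.] 5.2
SR [430. 185.  31.] 5.3
OB [412. 337.  27.] 0.2
SQ [ 603. -361.   32.] 1.3
cLR [448. -14.  76.] 9.5
cSR [614. 192.  86.] 6.0
cSQ [ 615. -172.   78.] 1.1
cOB [ 418. -351.   76.] 1.1
tape [633.  15.  15.] 1.5
sand [ 443. -173.   32.] 1.2
```

View pics/wrist0.png

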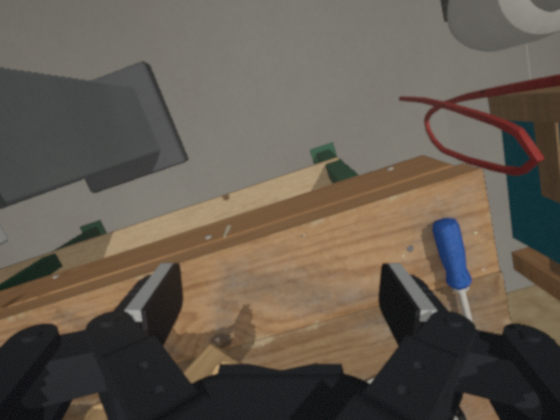

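The first wrist view shows only the bench edge and the blue screwdriver, so it doesn't help. Next I'll take two wrist views for each group, with the hand yawed by half a turn between them so that mount errors cancel.

```bash
python3 - <<'E'
from h import *
import pickle
V={}
def look(n,p,yaw):
    manip.reach(p,quat(yaw)); manip.dwell(.3)
    st=manip.state(); im=manip.read_camera("wrist"); V[n]=(st,im); cv2.imwrite(f"pics/{n}.png",im)
    print(n,st["time_s"],st["eef_pos"].round(1),st["qpos"].round(2))
look("A1",[490,260,450],0)
look("A2",[545,250,450],np.pi)
look("B2",[545,-190,450],np.pi)
look("B1",[490,-200,450],0)
pickle.dump(V,open("V.pkl","wb"))
for g in "AB":
    cv2.imwrite(f"pics/{g}.png",cv2.resize(np.vstack([V[g+"1"][1][:300],V[g+"2"][1][:300]]),(560,600)))
E
```

```text
A1 2.2417 [489.8 260.4 450. ] [0.29 0.24 1.45 0.   1.45 1.86]
A2 5.275 [545. 250. 450.] [ 0.24  0.32  1.33  0.    1.48 -1.33]
B2 7.2417 [ 545.2 -189.3  450. ] [-0.53  0.28  1.39  0.    1.47 -2.1 ]
B1 10.1833 [ 490. -200.  450.] [-0.6   0.19  1.51 -0.    1.44  0.97]
```

View pics/A.png

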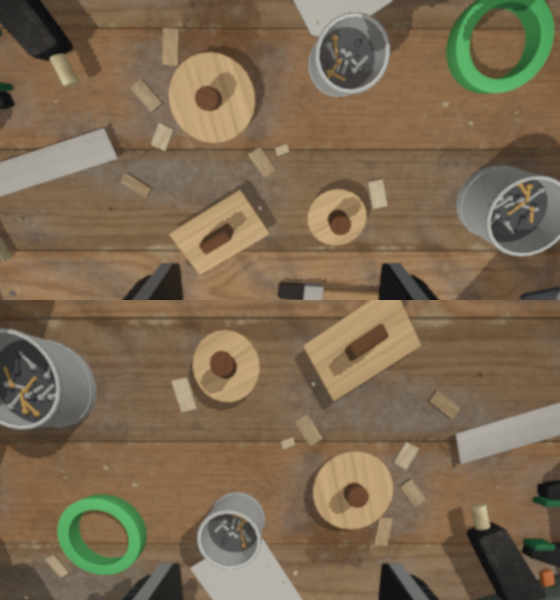

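View pics/B.png

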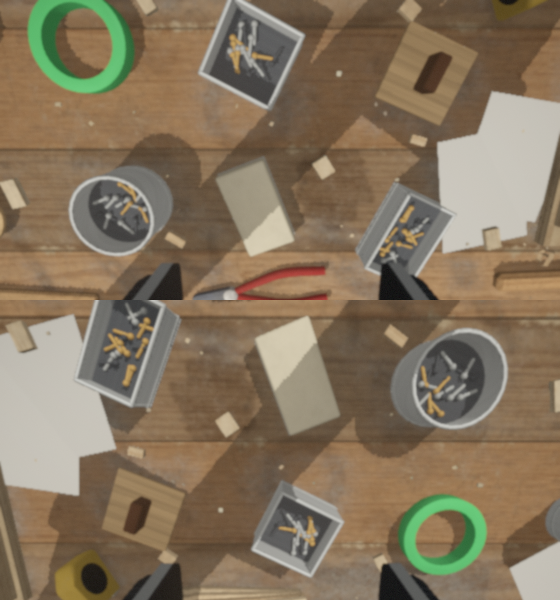

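A1 and A2 show the three left-hand lids with dark grips on pale plates, the small can, and the large can cut off at the edge. B1 and B2 show the square lid at (428,70) in B1 and (145,510) in the B stack. They also show the square, oblong and large cans. The oblong can is partly hidden by a finger in B1 and cut off at the top in B2, so I'll take one better view of it. First I'll try masks for the grips, plates and rims.

```bash
cat > seg.py <<'E'
from h import *
import pickle
V=pickle.load(open("V.pkl","rb"))
def grip(im):
    H,S,v=cv2.split(cv2.cvtColor(im,cv2.COLOR_BGR2HSV)); return ((v<105)&(S>100)&(H<20)).astype(np.uint8)*255
def rim(im):
    H,S,v=cv2.split(cv2.cvtColor(im,cv2.COLOR_BGR2HSV)); return ((v>140)&(S<40)).astype(np.uint8)*255
def plate(im):
    lab=cv2.cvtColor(im,cv2.COLOR_BGR2LAB).astype(int); return ((lab[...,2]>148)&(lab[...,0]>95)).astype(np.uint8)*255
E
python3 - <<'E'
from seg import *
out=[]
for n in ["A1","B1"]:
    im=V[n][1][:300]; hsv=cv2.cvtColor(im,cv2.COLOR_BGR2HSV); lab=cv2.cvtColor(im,cv2.COLOR_BGR2LAB)
    out.append(np.hstack([cv2.merge([rim(im),plate(im),grip(im)])]))
    pts={"A1":dict(plate=(230,130),plate_sh=(225,80),kn=(208,98),obp=(245,210),ob=(215,238),bench=(300,110),bench2=(120,235),rimSR=(385,40),wallSR=(320,75),srp=(320,205)),
     "B1":dict(sqp=(400,90),sqp2=(440,60),g=(433,73),bench=(300,140),bench2=(350,150),rimLR=(71,205),wallLR=(160,190),rimSQ=(220,30),rimOB=(428,230),wallOB=(375,225))}[n]
    for k,(u,w) in pts.items(): print(n,k,hsv[w-1:w+2,u-1:u+2].reshape(-1,3).mean(0).round(),lab[w,u])
cv2.imwrite("pics/m1.png",np.vstack(out))
E
```

```text
A1 plate [ 18.  95. 195.] [178 132 154]
A1 plate_sh [ 17. 104. 141.] [130 133 150]
A1 kn [ 13. 134. 110.] [ 90 139 148]
A1 obp [ 18.  96. 188.] [173 132 154]
A1 ob [ 12. 134.  99.] [ 83 138 146]
A1 bench [ 15. 118. 136.] [119 136 151]
A1 bench2 [ 15. 111. 121.] [108 135 147]
A1 rimSR [ 26.  12. 122.] [133 127 131]
A1 wallSR [ 26.  11. 154.] [159 127 131]
A1 srp [ 18.  96. 188.] [171 132 154]
B1 sqp [ 17. 101. 155.] [142 132 152]
B1 sqp2 [ 12. 132.  76.] [ 61 137 143]
B1 g [ 12. 130.  77.] [ 64 136 142]
B1 bench [ 15. 116. 107.] [ 94 135 145]
B1 bench2 [ 15. 111. 108.] [ 94 134 145]
B1 rimLR [ 25.  10. 186.] [200 127 131]
B1 wallLR [ 26.  11. 118.] [125 127 130]
B1 rimSQ [ 24.  10. 134.] [136 127 131]
B1 rimOB [ 38.   5. 111.] [119 128 129]
B1 wallOB [ 27.  10. 129.] [136 128 130]
```

View pics/m1.png

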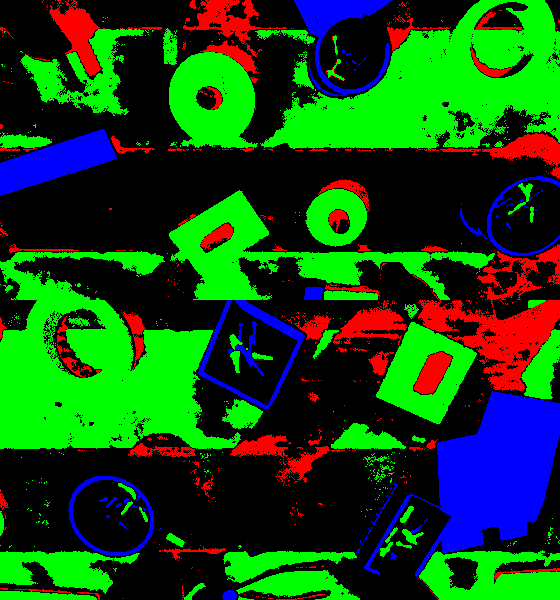

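The mask picture shows clean rims, grips in red and plates with some leakage into the bench. The plates need a hue condition, and the mouths should be taken as the holes inside the rims. I'll take two views of the oblong can, then measure everything.

```bash
python3 - <<'E'
from seg import *
for n,p,y in [("C1",[385,-320,450],0),("C2",[455,-320,450],np.pi)]:
    manip.reach(p,quat(y)); manip.dwell(.3); st=manip.state(); V[n]=(st,manip.read_camera("wrist")); print(st["time_s"],st["eef_pos"])
pickle.dump(V,open("V.pkl","wb"))
E
cat >> seg.py <<'E'
def plate(im):
    im=cv2.GaussianBlur(im,(3,3),0); H,S,v=cv2.split(cv2.cvtColor(im,cv2.COLOR_BGR2HSV)); return ((H>=16)&(H<=22)&(v>125)&(S>60)).astype(np.uint8)*255
def comp(m,uv):
    n,l,s,_=cv2.connectedComponentsWithStats(m,connectivity=4); u,w=np.round(uv).astype(int)
    win=l[max(w-12,0):w+13,max(u-12,0):u+13].ravel(); win=win[win>0]
    if not len(win): return None
    k=max(set(win),key=lambda i:s[i,4]); return (l==k).astype(np.uint8)*255
def hull(m):
    c=max(cv2.findContours(m,cv2.RETR_EXTERNAL,cv2.CHAIN_APPROX_NONE)[0],key=cv2.contourArea); return cv2.convexHull(c)[:,0]
def shape(c,h,z,kind):
    P=plane(c,h,z)[:,:2].astype(np.float32)
    if kind=="c": (x,y),(a,b),t=cv2.fitEllipse(P); return np.array([x,y]),(a,b),0
    (x,y),(a,b),t=cv2.minAreaRect(P*1); t=np.deg2rad(t)
    if a<b: a,b,t=b,a,t+np.pi/2
    return np.array([x,y]),(a,b),(t+np.pi/2)%np.pi-np.pi/2
def measure(key,views,seed,fn,kind,z):
    cs,rs=[],[]
    for n in views:
        st,im=V[n]; c=campose("wrist",st); 
        m=comp(fn(im),proj(c,seed)[0])
        if m is None: print(key,n,"none"); continue
        h=hull(m); xy,sz,t=shape(c,h,z,kind); rs.append((xy,sz,t)); cs.append((c,proj(c,[*xy,z])))
        cv2.polylines(im,[h],True,(0,0,255),1)
        print(key,n,xy.round(1),np.round(sz,1),round(t,3))
    if len(cs)==2:
        x,e=cross(*cs[0],*cs[1]); print("   cross",x.round(1),"gap",e.round(1)); return x,rs
def hole(im):
    return cv2.bitwise_not(cv2.morphologyEx(rim(im),cv2.MORPH_CLOSE,np.ones((3,3))))
def holeseed(im): 
    # strong opening cuts leaks; screws filled by hull
    return cv2.morphologyEx(hole(im),cv2.MORPH_OPEN,np.ones((5,5)))
E
cat > meas.py <<'E'
from seg import *
L={"LR":((573,336,12),"c"),"SR":((430,185,12),"c"),"OB":((412,337,12),"r"),"SQ":((603,-361,12),"r")}
C={"LR":((448,-14,70),"c"),"SR":((614,192,84),"c"),"SQ":((615,-172,64),"r"),"OB":((418,-351,56),"r")}
for k,(s,kd) in L.items():
    v=["A1","A2"] if k!="SQ" else ["B1","B2"]
    measure("plate "+k,v,(*s[:2],18),plate,kd,18)
    measure("grip "+k,v,(*s[:2],48),grip,kd,48)
for k,(s,kd) in C.items():
    v={"SR":["A1","A2"],"OB":["C1","C2"]}.get(k,["B1","B2"])
    measure("can "+k,v,s,holeseed,kd,s[2])
E
python3 - <<'E'
exec(open("meas.py").read())
cv2.imwrite("pics/m2.png",cv2.resize(np.vstack([np.hstack([V[a][1][:310],V[b][1][:310]]) for a,b in [("A1","A2"),("B1","B2"),("C1","C2")]]),(720,598)))
E
```

```text
11.2167 [ 385.73322213 -319.21479294  450.00422059]
14.1333 [ 454.97627093 -320.01096942  450.02187564]
plate LR A1 [582.8 347.3] [102.4 138.2] 0
plate LR A2 [589.4 347.4] [102.  149.3] 0
   cross [581.4 341.1  45.2] gap 0.5
grip LR A1 [572.3 334.3] [22.2 24.5] 0
grip LR A2 [567.5 335.3] [22.7 28.4] 0
   cross [572.8 339.1  27.8] gap 1.5
plate SR A1 [432.6 334.7] [184.  507.7] 0
plate SR A2 [426.2 204.7] [ 76.5 112.4] 0
   cross [492.1 260.2 306.7] gap 78.3
grip SR A1 [436.1 192.6] [22.5 26.9] 0
grip SR A2 [431.  192.2] [22.9 24.7] 0
   cross [428.6 188.6  25.8] gap 0.1
plate OB A1 [428.6 338.7] [485.4 154.4] -1.403
plate OB A2 [397.5 353.6] [152.7  72.5] -1.028
   cross [ 377.2  377.  -118.5] gap 24.7
grip OB A1 [414.9 335.9] [44.7 17.6] -1.007
grip OB A2 [409.9 336.7] [43.  14.4] -1.026
   cross [406.4 340.9  27. ] gap 1.3
plate SQ B1 [ 609.5 -358.7] [102.8 101.6] -0.388
plate SQ B2 [ 606.9 -357.5] [101.4 101.1] 1.184
   cross [ 611.  -363.     5.8] gap 0.9
grip SQ B1 [ 597.1 -357.4] [43.2 22.8] -0.397
grip SQ B2 [ 592.6 -355.9] [48.2 21.2] -0.379
   cross [ 599.  -365.3   28.3] gap 0.9
can LR B1 [448. -15.] [83.4 83.6] 0
can LR B2 [ 739.3 -169.4] [743.4 868.7] 0
   cross [ 535.6 -174.4  346.7] gap 24.1Traceback (most recent call last):
  File "<stdin>", line 1, in <module>
  File "<string>", line 10, in <module>
  File "seg.py", line 31, in measure
    h=hull(m); xy,sz,t=shape(c,h,z,kind); rs.append((xy,sz,t)); cs.append((c,proj(c,[*xy,z])))
                       ~~~~~^^^^^^^^^^^^
  File "seg.py", line 21, in shape
    if kind=="c": (x,y),(a,b),t=cv2.fitEllipse(P); return np.array([x,y]),(a,b),0
                                ~~~~~~~~~~~~~~^^^
cv2.error: OpenCV(4.12.0) /io/opencv/modules/imgproc/src/shapedescr.cpp:361: error: (-201:Incorrect size of input array) There should be at least 5 points to fit the ellipse in function 'fitEllipseNoDirect'
```

```bash
python3 - <<'E'
from seg import *
def plate2(im):
    f=cv2.cvtColor(cv2.GaussianBlur(im,(5,5),0).astype(np.float32)/255,cv2.COLOR_BGR2HSV); return (((f[...,0]>33)&(f[...,0]<44)&(f[...,2]>.42)&(f[...,1]>.25))*255).astype(np.uint8)
t=[]
for n,X in [("B1",(448,-14,70)),("B2",(448,-14,70)),("A1",(614,192,84)),("A2",(614,192,84)),("B1",(615,-172,64)),("B2",(615,-172,64)),("C1",(418,-351,56)),("C2",(418,-351,56)),
  ("A1",(573,336,18)),("A1",(430,185,18)),("A1",(412,337,18)),("B1",(603,-361,18))]:
    st,im=V[n]; u,w=proj(campose("wrist",st),X)[0].round().astype(int)
    big=cv2.copyMakeBorder(im,70,70,70,70,cv2.BORDER_CONSTANT); c=big[w:w+140,u:u+140]
    m=plate2(c) if X[2]==18 else rim(c)
    t.append(cv2.resize(np.vstack([c,cv2.merge([m]*3)])[:,10:130],(133,300)))
cv2.imwrite("pics/crops.png",np.vstack([np.hstack(t[:6]),np.hstack(t[6:])]))
E
```

```text
(no output)
```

View pics/crops.png

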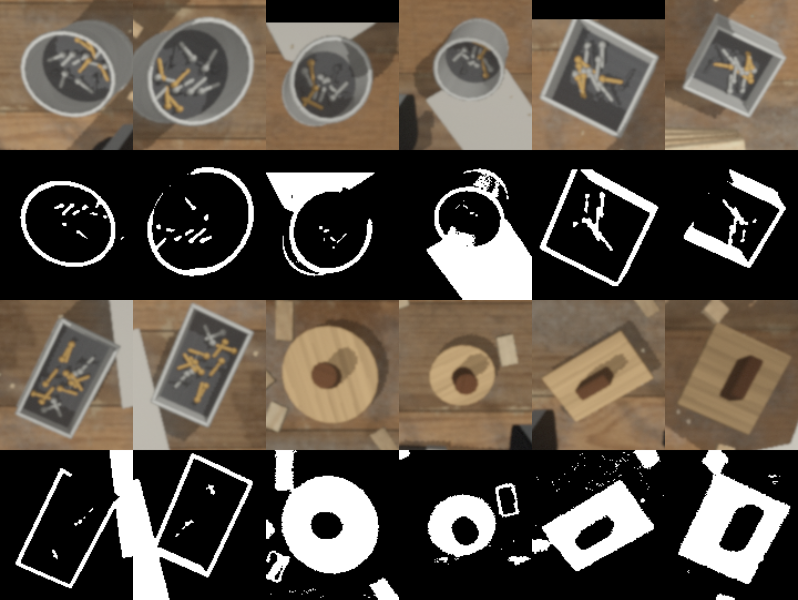

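The crops show that the plates segment cleanly if I add an opening. The rims are thin bright ridges, and some of them merge with the walls or the paper. For rims I'll use a top-hat ridge mask and fit a circle or rectangle, size left free, to the points unprojected on the rim plane.

```bash
cat >> seg.py <<'E'
from scipy.optimize import least_squares
def plate(im):
    f=cv2.cvtColor(cv2.GaussianBlur(im,(5,5),0).astype(np.float32)/255,cv2.COLOR_BGR2HSV)
    m=(((f[...,0]>33)&(f[...,0]<44)&(f[...,2]>.42)&(f[...,1]>.25))*255).astype(np.uint8)
    return cv2.morphologyEx(m,cv2.MORPH_OPEN,cv2.getStructuringElement(cv2.MORPH_ELLIPSE,(15,15)))
def ridge(im):
    g=cv2.cvtColor(im,cv2.COLOR_BGR2GRAY); th=cv2.morphologyEx(g,cv2.MORPH_TOPHAT,np.ones((9,9)))
    S=cv2.cvtColor(im,cv2.COLOR_BGR2HSV)[...,1]; return (th>20)&(S<50)
def dist(p,P,kind):
    if kind=="c": return np.linalg.norm(P-p[:2],axis=1)-p[2]
    c,s=np.cos(p[4]),np.sin(p[4]); q=np.abs((P-p[:2])@np.array([[c,-s],[s,c]]))-np.abs(p[2:4])/1
    return np.where(np.max(q,1)>0,np.linalg.norm(np.maximum(q,0),axis=1),np.max(q,1))
def rimfit(n,seed,half,kind,yaw=0):
    """half: mid-wall half sizes; returns centre, sizes"""
    st,im=V[n]; c=campose("wrist",st); w,u=np.nonzero(ridge(im)); ok=w<300; P=plane(c,np.c_[u,w][ok],seed[2])[:,:2]
    p=np.array([*seed[:2],half[0]] if kind=="c" else [*seed[:2],*half,yaw],float)
    for g in (12,8,5,3,3,3):
        Q=P[np.abs(dist(p,P,kind))<g]; p=least_squares(lambda p:dist(p,Q,kind),p,loss="soft_l1",f_scale=1).x
    print("rim",n,p.round(2),len(Q),"rms",dist(p,Q,kind).std().round(2)); return p,c
E
cat > meas.py <<'E'
from seg import *
L={"LR":((573,336,12),"c"),"SR":((430,188,12),"c"),"OB":((412,337,12),"r"),"SQ":((603,-361,12),"r")}
C={"LR":((448,-15,70),(44.5,),"c",0,["B1","B2"]),"SR":((614,192,84),(32.5,),"c",0,["A1","A2"]),
 "SQ":((615,-172,64),(37.5,37.5),"r",-.45,["B1","B2"]),"OB":((418,-351,56),(50.5,29.5),"r",-.5,["C1","C2"])}
for k,(s,kd) in L.items(): measure("plate "+k,["A1","A2"] if k!="SQ" else ["B1","B2"],(*s[:2],18),plate,kd,18)
for k,(s,h,kd,y,v) in C.items():
    r=[rimfit(n,s,h,kd,y) for n in v]; x,e=cross(*[a for p,c in r for a in (c,proj(c,[*p[:2],s[2]]))]); print("  can",k,"cross",x.round(1),"gap",e.round(1))
E
python3 meas.py
```

```text
plate LR A1 [572.1 338.5] [98.6 99.1] 0
plate LR A2 [571.1 339.7] [98.6 99.5] 0
   cross [572.1 339.9  14. ] gap 1.2
plate SR A1 [430.6 189.7] [73.1 75.8] 0
plate SR A2 [428.5 190. ] [74.9 75.9] 0
   cross [427.5 188.4   8.8] gap 0.6
plate OB A1 [408.1 338.9] [113.5  71.1] -1.017
plate OB A2 [406.7 340. ] [112.8  71.3] -1.009
   cross [406.  340.5  12.9] gap 1.3
plate SQ B1 [ 597.8 -362.5] [85.3 84.6] -0.39
plate SQ B2 [ 596.5 -361.4] [85.7 83.9] -0.393
   cross [ 598.4 -364.6   11.8] gap 0.9
rim B1 [447.94 -14.83  44.27] 1087 rms 1.44
rim B2 [446.55 -13.69  44.29] 1309 rms 1.33
  can LR cross [446.1 -11.4  64.4] gap 0.9
rim A1 [609.88 194.12  32.39] 823 rms 1.15
rim A2 [608.52 195.11  32.28] 420 rms 1.23
  can SR cross [610.4 193.8  79.6] gap 1.1
rim B1 [ 6.1194e+02 -1.7089e+02  3.6820e+01  3.7820e+01 -4.7000e-01] 1689 rms 1.53
rim B2 [ 6.1122e+02 -1.7073e+02  3.7390e+01  3.8310e+01 -4.6000e-01] 902 rms 1.41
  can SQ cross [ 612.4 -170.6   61.1] gap 0.1
rim C1 [ 412.24 -350.67   50.4    29.89   -0.43] 1361 rms 1.53
rim C2 [ 410.44 -349.74   49.82   29.49   -0.43] 1374 rms 1.49
  can OB cross [ 411.1 -350.9   47.2] gap 1.0
```

The measured sizes match (99, 75, 111x69 and 85 mm for the lids, and mid-wall rims of 89, 65, 75 and 101x59 mm). The crossed heights agree with the text to within about 9 mm, as expected from an 89 mm baseline. I'll start with the square lid.

```bash
cat > job.py <<'E'
from h import *
G=manip.pinch_z+39; HI=155+G
# lid xy, can xy, rim z, pick yaw, place yaw
J={"SQ":((597.2,-362.0),(611.6,-170.8),64,-.391,-.465),
   "OB":((407.4,339.4),(411.3,-350.2),56,-1.013+np.pi,-.43+np.pi),
   "LR":((571.6,339.1),(447.2,-14.3),70,0,0),
   "SR":((429.5,189.9),(609.2,194.6),84,np.pi,np.pi)}
def log(m):
    s=manip.state(); print(m,round(s["time_s"],1),s["eef_pos"].round(1),"op",round(s["opening"],1),"gf",round(float(s["gripper_force"]),1),"F",s["contact_force"].round(1))
def run(k):
    l,c,rz,y0,y1=J[k]
    manip.grip(50,40)
    manip.reach([*l,G+60],quat(y0)); hit=manip.movel([*l,G],feed=90,stop_force=15); log(k+" down hit=%s"%hit)
    if hit: return
    manip.grip(0,50); log("gripped")
    if manip.state()["opening"]<10: return
    manip.movel([*l,HI],feed=250); log("lifted")
    manip.reach([*c,HI],quat(y1)); manip.movel([*c,rz+G+4],feed=150); log("above")
    hit=manip.movel([*c,rz-12+G-1],feed=30,stop_force=10); log("seat hit=%s want z %.1f"%(hit,rz-12+G))
    return c,rz
def release(c,rz):
    manip.grip(50); manip.movel([*c,rz+G+70],feed=250); log("away")
E
python3 -c "
from job import *
r=run('SQ')
if r and abs(manip.state()['eef_pos'][2]-(r[1]-12+G))<4: release(*r)
"
```

```text
SQ down hit=False 18.5 [ 597.5 -362.2  194. ] op 49.8 gf 0.0 F [ 0.9  0.5 -0.8]
gripped 18.9 [ 597.5 -362.2  194.6] op 15.0 gf 49.8 F [-0.3 -0.2  3.9]
lifted 19.7 [ 596.7 -361.6  346.7] op 15.4 gf 49.1 F [-0.1  0.4 -0.9]
above 21.2 [ 612.  -171.8  262.3] op 15.2 gf 49.0 F [ 0.2  0.2 -0.8]
seat hit=True want z 245.7 21.7 [ 611.6 -170.7  246.6] op 15.2 gf 50.0 F [-0.3 -0.3  4.3]
away 22.6 [ 611.7 -170.8  328.9] op 50.1 gf 0.0 F [-0.7 -0.6 -1.4]
```

```bash
sed -i 's/G+60/G+100/; s/feed=90/feed=120/' job.py; python3 -c "
from job import *
for k in ['OB','LR','SR']:
    r=run(k)
    if not r or abs(manip.state()['eef_pos'][2]-(r[1]-12+G))>4: print('STOP'); break
    release(*r)
else:
    manip.reach([450,300,480],quat(0)); 
    cv2.imwrite('pics/topE.png',manip.read_camera('top')); cv2.imwrite('pics/sideE.png',manip.read_camera('side')); log('end')
"
```

```text
OB down hit=False 25.8 [407.8 339.5 194.3] op 50.2 gf 0.0 F [-0.4  1.5 -0.2]
gripped 26.2 [407.7 339.6 194.5] op 15.3 gf 49.9 F [0.7 0.  4.8]
lifted 26.9 [406.8 339.1 347.2] op 15.1 gf 49.1 F [-0.4 -0.5 -1.8]
above 30.2 [ 411.7 -350.4  254.4] op 15.1 gf 49.1 F [-0.8 -0.1 -0.5]
seat hit=True want z 237.7 30.7 [ 411.2 -350.2  238.5] op 15.5 gf 50.0 F [-0.1  0.3  4.4]
away 31.6 [ 411.4 -350.2  320.5] op 50.1 gf 0.0 F [ 0.3  0.5 -0.4]
LR down hit=False 36.1 [572.  339.3 194.5] op 50.3 gf 0.0 F [ 0.2 -0.9 -0.6]
gripped 36.5 [572.1 339.3 195. ] op 24.4 gf 49.3 F [-1.  -0.7  4.5]
lifted 37.2 [571.  338.9 347. ] op 24.2 gf 49.0 F [-0.2  0.2 -0.9]
above 39.3 [447.8 -14.1 268.1] op 24.5 gf 49.1 F [ 0.7 -0.3 -0.1]
seat hit=True want z 251.7 39.8 [447.2 -14.3 252.9] op 24.3 gf 49.6 F [-1.4 -0.6  5.4]
away 40.7 [447.2 -14.3 334.3] op 50.2 gf 0.0 F [-0.   0.8 -0.4]
SR down hit=False 44.2 [429.9 190.  194.2] op 49.9 gf 0.0 F [0.3 0.5 0.2]
gripped 44.5 [429.8 190.  194.6] op 24.6 gf 48.9 F [-1.1 -0.7  5.8]
lifted 45.3 [428.9 189.8 347.6] op 24.5 gf 49.1 F [ 0.5 -2.  -2.6]
above 46.6 [608.9 194.8 282.7] op 24.6 gf 49.1 F [ 1.3  0.7 -1.1]
seat hit=True want z 265.7 47.1 [609.2 194.6 266.7] op 24.4 gf 49.4 F [0.8 0.2 5.2]
away 48.0 [609.3 194.6 348.9] op 49.9 gf 0.0 F [-0.4 -0.3 -0.4]
end 50.9 [450.1 299.9 479.8] op 50.0 gf 0.0 F [-0.3 -0.3  0.3]
```

```bash
cat > fin.py <<'E'
from seg import *
V={} 
import seg; seg.V=V
for n,p in [("A",[490,200,450]),("B",[490,-200,450])]:
    manip.reach(p,quat(0)); manip.dwell(.3); st=manip.state(); V[n]=(st,manip.read_camera("wrist"))
E
python3 - <<'E'
exec(open("fin.py").read())
a=cv2.imread("pics/sideE.png")[140:340,150:400]; 
cv2.imwrite("pics/fin.png",np.vstack([np.hstack([V["A"][1][:300],V["B"][1][:300]])[:, :],cv2.resize(a,(1120,896))])[:, :])
w=cv2.resize(np.hstack([V["A"][1][:300],V["B"][1][:300]]),(800,214)); s=cv2.resize(a,(480,384)); s=cv2.copyMakeBorder(s,0,0,0,320,cv2.BORDER_CONSTANT)
cv2.imwrite("pics/fin.png",np.vstack([w,s]))
for k,n,X,rz,kd in [("SR","A",(609,195),84,"c"),("LR","B",(447,-14),70,"c"),("SQ","B",(612,-171),64,"r"),("OB","B",(411,-350),56,"r")]:
    measure(k,[n],(*X,rz+6),plate,kd,rz+6)
print(manip.state()["time_s"])
E
```

```text
SR A [606.7 194.9] [73.7 74.9] 0
LR B [447.  -14.6] [ 99.8 100.8] 0
SQ B [ 611.6 -170.3] [86.6 86.1] -0.472
OB B [ 411.2 -348.7] [112.5  71.6] -0.43
53.6333
```

View pics/fin.png

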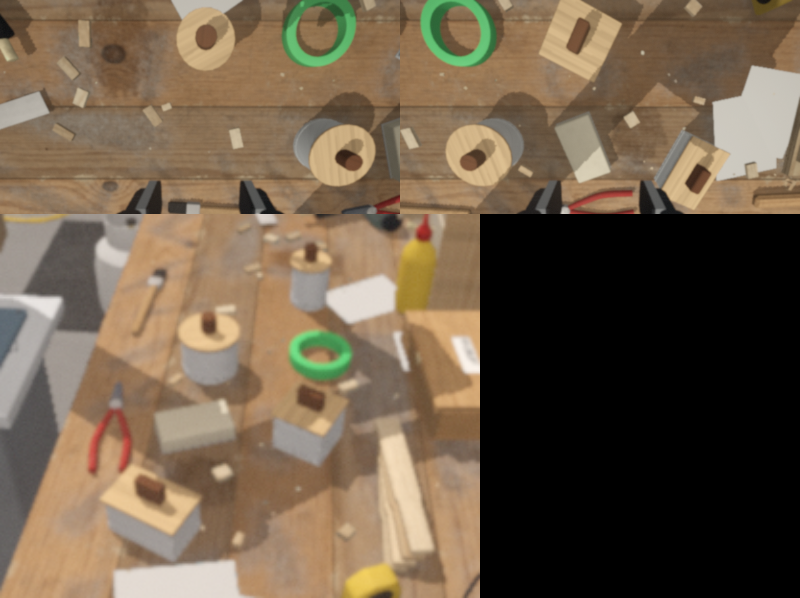

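View pics/topE.png

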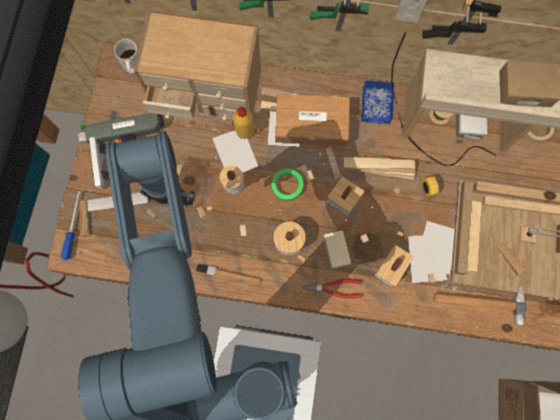

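The final views show all four lids lying flat and centred on their own canisters. In the top view they are at (231,179), (289,238), (346,196) and (395,266). The tape (288,184) and the sanding block (338,250) haven't moved.

```bash
python3 -c "
from rig import manip
print(manip.hand_in())"
```

```text
the job is handed in; nothing more can be done
None
```

All four lids are seated flat on their matching canisters, the tape roll and sanding block look unmoved in the final views, and the job was handed in at about 54 s; no verdict was returned.

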